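Set out connector shells by size on the assembly rail

ROBOT

A 6-joint arm with a two-finger parallel gripper is mounted at the origin on the work surface. World frame = base frame: x ahead of the robot, y to its left, z up, the work surface at z = 0. Lengths are in mm, angles in rad, forces in N, time in s.
With the tool pointing down it reaches from about 375 to 925 mm from the base axis. Payload 5.7 kg.
Tool frame: the origin (TCP) lies between the finger pads; the fingertips stand 8 mm ahead of it and the grasp point (between the pads) lies 11 mm behind it; z points along the fingers, y is the line along which they close (so a half turn about z gives the same grasp; the last joint's range is limited). The gripper opens to 85 mm and grips with 20 to 120 N. Pads are 22 mm wide; open, the fingers measure 114 mm over their backs; the gripper's body (76 mm by 85 mm) begins 54 mm behind the grasp point. The pads swing forward as they close: fully open they stand 13 mm farther back than shut.
Start: joints at [-1.232, 0.359, 1.51, -0, 1.272, -0.115], TCP at [263.012, -539.249, 239.267] pointing down, gripper open.
Joint ranges: [-2.97, 2.97], [-1.01, 2.36], [0.21, 2.38], [-0.96, 4.11], [0.2, 2.71], [-2.98, 2.98]. Speed limits (rad/s): [2.39, 2.39, 3.14, 3.14, 3.14, 3.14].

INTERFACE

Orientations are given as a 3x3 rotation matrix whose columns are the frame's x, y, z axes.
In Python, from rig import ctrl gives the robot as it stands. The module is installed in compiled form; this text tells all that it offers.
- The arm moves only by the shell command python3 -m crank 'ROWS' [FORCE]. ROWS is JSON, a list of rows, each a list of 3 entries, a list of its own where there are three numbers: the finger opening in cm, from 0 to 8.54, then the shift along the tool's x, y, z in cm, then the turn about the tool's z in degrees. A call has 1 to 20 rows; each row is the pose to reach, as a shift and turn from the pose commanded when the call began, along the tool's axes at that moment; what a row does not reach only later rows make up. A row lasts 1/8 s, in which the tool goes at most 62.5 mm and 10.7 degrees, less where a joint would pass 70% of its speed; a pose out of reach is approached as far as the arm can. A call with a gripper value outside its range is refused whole. The fingers move at their own pace and stop on an object; FORCE is the grip in N (left out, the last holds). Time passes only in rows, so rows that repeat a pose let the fingers close. It gives the time, the measured TCP pose, the force, the opening and the grip force at its end, in the units of the state.
- ctrl.get_obs(): the state, without advancing time (a new reading comes with each control period).
- ctrl.grab_frame(name): name is "side" or "top"; returns a dict with "pixels" (384x512x3 uint8, red, green, blue), "mtx" (3x3 intrinsics, pixels), "R" (3x3) and "t" (3): a world point X has camera coordinates R X + t. Camera axes: x right, y down, z forward; pixel columns grow to the right and rows downward; lengths in mm; the calibration is good to about 2 mm. A picture is of the moment at which its call begins. There is no depth.
- ctrl.job_done(): hands the job in; it is judged then, once.
The state is a dict: "time_s": time; "joint_positions": joint angles; "joint_velocities": joint speeds; "joint_torque": joint torques, N m; "ee_pos": TCP position; "orientation": TCP orientation; "wrist_force": force on the tool from outside, world axes, zero at the start; "ft_torque": the same for the moment, N m; "grip_width": finger opening in mm; "grasp_force": force on a finger pad.
Only numpy, scipy, OpenCV 4.12 (cv2) and the standard library are available. Lean on these libraries where they do the work, as an engineer would, in place of code of your own. Each camera call takes 0.05 s, during which the arm holds its last target. There are 200 camera calls.

TASK

Set the four connector shells out on the rail in order of size, one upright in the middle of each pad: the largest on the pad next to the end stop, then each smaller one in turn, the smallest farthest from it. Do not topple a shell on the way, and leave the wire reel where it stands.

Things in the scene. Friction and masses are not known exactly. Their poses are not given: they have to be found in the camera images.
- shell_24: loose round aluminium connector shell upright on the bench: 24 mm across its knurled coupling ring, 40 mm high, black contact face on top. Origin: centre of its underside, z up its axis; yaw has no meaning (it is round). Grip the ring, a plain cylinder from 6 to 30 mm above the underside; below it is 18 mm across, above it 16 mm. At most 60 g.
- shell_34: loose round aluminium connector shell upright on the bench: 34 mm across its knurled coupling ring, 46 mm high, black contact face on top. Origin: centre of its underside, z up its axis; yaw has no meaning (it is round). Grip the ring, a plain cylinder from 6 to 36 mm above the underside; below it is 28 mm across, above it 26 mm. At most 110 g.
- shell_44: loose round aluminium connector shell upright on the bench: 44 mm across its knurled coupling ring, 52 mm high, black contact face on top. Origin: centre of its underside, z up its axis; yaw has no meaning (it is round). Grip the ring, a plain cylinder from 6 to 42 mm above the underside; below it is 38 mm across, above it 36 mm. At most 180 g.
- shell_54: loose round aluminium connector shell upright on the bench: 54 mm across its knurled coupling ring, 58 mm high, black contact face on top. Origin: centre of its underside, z up its axis; yaw has no meaning (it is round). Grip the ring, a plain cylinder from 6 to 48 mm above the underside; below it is 48 mm across, above it 46 mm. At most 280 g.
- pad_a: one of four identical fixed black square pads, 60 x 60 x 4 mm with a white 20 mm dot in the middle, set in a straight row 75 mm apart on a flat aluminium rail (80 x 390 x 10 mm, fixed). Their order in the row changes. Origin: centre of its underside, on the rail; the pad's top is 4 mm above it (14 mm above the bench). Its y axis runs along the row, x across it.
- pad_b: one of four identical fixed black square pads, 60 x 60 x 4 mm with a white 20 mm dot in the middle, set in a straight row 75 mm apart on a flat aluminium rail (80 x 390 x 10 mm, fixed). Their order in the row changes. Origin: centre of its underside, on the rail; the pad's top is 4 mm above it (14 mm above the bench). Its y axis runs along the row, x across it.
- pad_c: one of four identical fixed black square pads, 60 x 60 x 4 mm with a white 20 mm dot in the middle, set in a straight row 75 mm apart on a flat aluminium rail (80 x 390 x 10 mm, fixed). Their order in the row changes. Origin: centre of its underside, on the rail; the pad's top is 4 mm above it (14 mm above the bench). Its y axis runs along the row, x across it.
- pad_d: one of four identical fixed black square pads, 60 x 60 x 4 mm with a white 20 mm dot in the middle, set in a straight row 75 mm apart on a flat aluminium rail (80 x 390 x 10 mm, fixed). Their order in the row changes. Origin: centre of its underside, on the rail; the pad's top is 4 mm above it (14 mm above the bench). Its y axis runs along the row, x across it.
- end_stop: fixed dark steel upright plate at one end of the rail (either end; the other has a low 4 mm bright clip), 70 mm across the rail, 12 mm along it, 51 mm high with its screw head. In line with the row, its centre 60 mm from the nearest pad's (135, 210, 285 mm from the others). Origin: centre of its underside, on the rail 10 mm above the bench.
- wire_reel: loose bystander: small reel of white wire with black flanges, 54 mm across and 34 mm high, standing on the bench among the shells. Origin: centre of its underside. Not to be moved.
There are look-alikes about, which are no part of the job. Leave any orange or yellow look-alike of the shell_24 alone.

How it is judged:
By the outcome, as a careful person would: the job done as asked, in the order asked, and still so for the second after the job is handed in, with the robot touching nothing.
It also fails if it takes over 104 s, if anything falls off the work surface, if the arm or the gripper's body presses on something with over 40 N, if the wrist force passes 120 N, or if a joint passes its speed limit or range.

## Working session

There is one attempt and no reset: what is moved stays moved. The work goes in short steps, Python scripts to look and compute and a shell command to move; the robot and the scene stay as the last step left them, time stands still between calls to the robot, and variables do not carry over. Pictures are saved under pics/ and viewed, at most 14 in all, crops included, and the job is handed in when it is done.

```bash
mkdir -p pics
python3 - <<'E'
from rig import ctrl
import cv2,numpy as np
for n in("top","side"):
    f=ctrl.grab_frame(n); np.savez(f"{n}0.npz",**f)
    cv2.imwrite(f"pics/{n}0.png",cv2.resize(f["pixels"][:,:,::-1],(800,600),interpolation=cv2.INTER_CUBIC))
    print(n,f["mtx"],-f["R"].T@f["t"],f["R"])
o=ctrl.get_obs();print(o["time_s"],o["orientation"],o["ee_pos"],o["grip_width"])
E
```

```text
top [[479.09173359   0.         265.44424898]
 [  0.         479.09173359 193.30926588]
 [  0.           0.           1.        ]] [ 390.52702516  -12.04094034 1115.62581511] [[ 0.02697984 -0.99956095 -0.01224753]
 [-0.98636172 -0.02462954 -0.16273886]
 [ 0.16236576  0.01647116 -0.98659316]]
side [[369.18569389   0.         258.06279071]
 [  0.         369.18569389 193.89393848]
 [  0.           0.           1.        ]] [212.65005818 783.74127633 648.1395064 ] [[-0.91253639 -0.40860014  0.01797947]
 [-0.25156921  0.52608915 -0.81236884]
 [ 0.32247522 -0.74583921 -0.58286671]]
0.1 [[ 8.98790493e-01  4.38378081e-01 -5.55185182e-04]
 [ 4.38378384e-01 -8.98789074e-01  1.61026233e-03]
 [ 2.06909333e-04 -1.69066965e-03 -9.99998549e-01]] [ 262.81605107 -538.69055219  238.52264548] 85.0697685713925
```

View pics/top0.png

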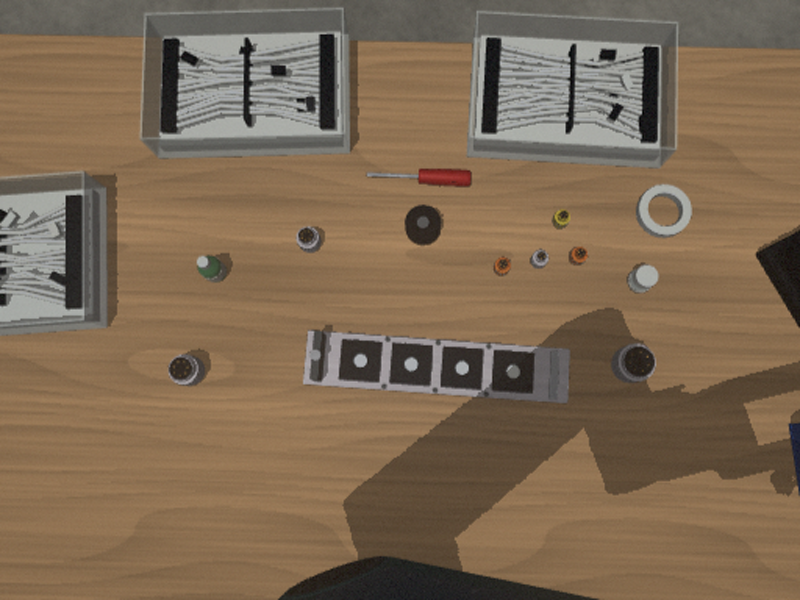

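View pics/side0.png

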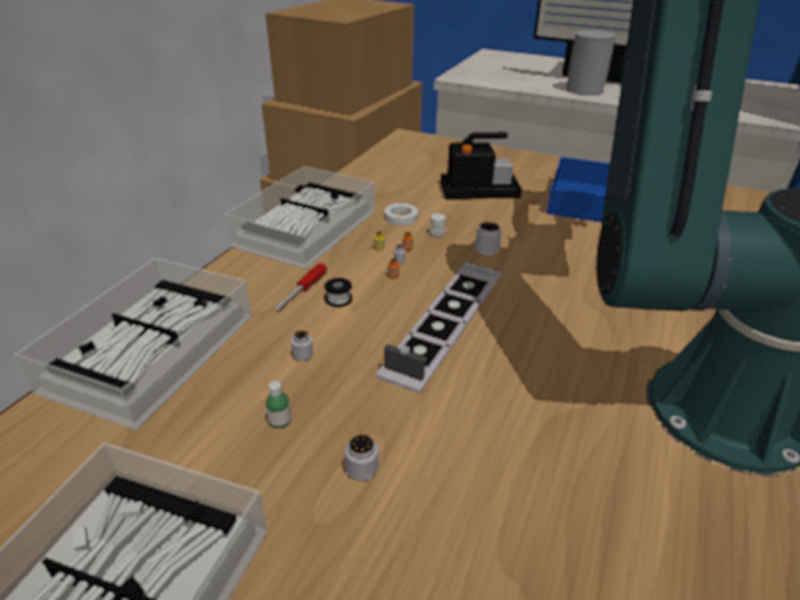

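The top view shows the end stop at left (316,355), with the pad dots at (361,360), (411,365), (462,368) and (513,371). The shells are at (637,362) for 54, (185,368) for 44 and (308,238) for 34. The reel is at (423,225).

Candidates for shell_24 are silver (540,258), orange (503,265) and (579,255), and yellow (562,217). Only the silver one at (540,258) is aluminium, so it fits; I'll confirm it in a crop.

Run:
```python
import cv2,numpy as np
im=np.load("top0.npz")["pixels"][:,:,::-1]
def crop(x,y,w=50,h=37,s=8): return cv2.resize(im[y:y+h,x:x+w],None,fx=s,fy=s,interpolation=cv2.INTER_CUBIC)
m=np.vstack([np.hstack([crop(383,213),crop(93,217)]),np.hstack([crop(172,134),crop(321,146)])])
cv2.imwrite("pics/m.png",m)
cv2.imwrite("pics/p.png",crop(190,205,180,55,4))
```

```text
(no output)
```

View pics/m.png

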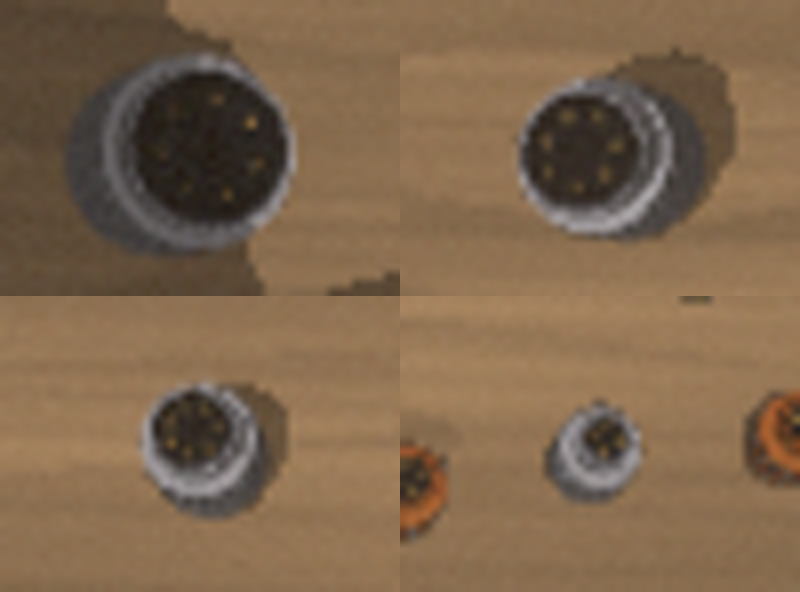

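View pics/p.png

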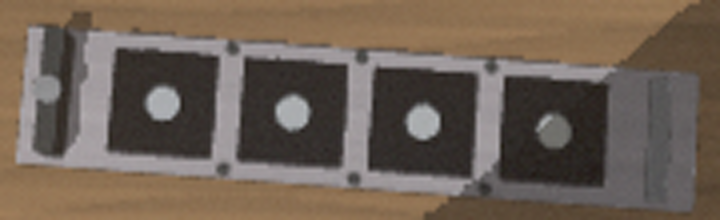

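The crops confirm the silver shell_24 between the two orange look-alikes, plus the clear black faces and pad dots. Next I work out positions.

```bash
cat > h.py <<'E'
import numpy as np,cv2
def ray(f,uv,z):
    d=f["R"].T@np.linalg.inv(f["mtx"])@np.array([*uv,1.]); c=-f["R"].T@f["t"]
    return c+d*(z-c[2])/d[2]
def proj(f,X): 
    p=f["mtx"]@(f["R"]@np.array(X)+f["t"]); return p[:2]/p[2]
E
python3 - <<'E'
from h import *
f=np.load("top0.npz");g=np.load("side0.npz")
P={}
for n,uv,z in[("54",(408.75,230.6),58),("44",(115,235.25),52),("34",(195.25,150.25),46),("24",(346.1,163),40),("p1",(230.25,230.25),14),("p2",(262.75,232.5),14),("p3",(295,234.75),14),("p4",(327.75,236.9),14),("stop",(201.25,226.75),61),("reel",(423*.64,223*.64),34),("bottle",(645*.64,275*.64),40),("or1",(503*.64,263*.64),40),("or2",(579*.64,253*.64),40)]:
    X=ray(f,uv,z);P[n]=X;print(n,X.round(1),"side800",(proj(g,X)/.64).round(1))
for a,b in(("p1","p2"),("p2","p3"),("p3","p4"),("stop","p1")):print(a,b,(P[b]-P[a]).round(1),np.linalg.norm((P[b]-P[a])[:2]))
E
```

```text
54 [ 489.3 -312.    58. ] side800 [488.4 226.1]
44 [462.6 338.1  52. ] side800 [360.2 444.8]
34 [662.9 170.   46. ] side800 [299.8 335. ]
24 [ 642.6 -177.2   40. ] side800 [398.1 245.9]
p1 [483.6  85.1  14. ] side800 [419.  349.8]
p2 [480.4  10.1  14. ] side800 [437.  325.7]
p3 [477.1 -64.1  14. ] side800 [452.9 304.3]
p4 [ 474.1 -139.2   14. ] side800 [467.4 284.7]
stop [485.7 145.3  61. ] side800 [403.9 349.1]
reel [688.2  -3.   34. ] side800 [338.3 284.8]
bottle [ 615.9 -329.    40. ] side800 [436.5 218.3]
or1 [ 628.8 -121.9   40. ] side800 [393.  259.8]
or2 [ 646.5 -233.2   40. ] side800 [407.2 233.8]
p1 p2 [ -3.2 -75.    0. ] 75.0622053274568
p2 p3 [ -3.2 -74.2   0. ] 74.25082419513893
p3 p4 [ -3.  -75.1   0. ] 75.1466372229928
stop p1 [ -2.1 -60.3 -47. ] 60.30988625061761
```

Run:
```python
import cv2,numpy as np
im=np.load("side0.npz")["pixels"][:,:,::-1]
def crop(x,y,w=50,h=37,s=8): return cv2.resize(im[y:y+h,x:x+w],None,fx=s,fy=s,interpolation=cv2.INTER_CUBIC)
m=np.vstack([np.hstack([crop(290,137),crop(207,270)]),np.hstack([crop(170,203),crop(232,145)])])
cv2.imwrite("pics/ms.png",m)
cv2.imwrite("pics/ps.png",crop(235,165,90,90,6))
```

```text
(no output)
```

View pics/ms.png

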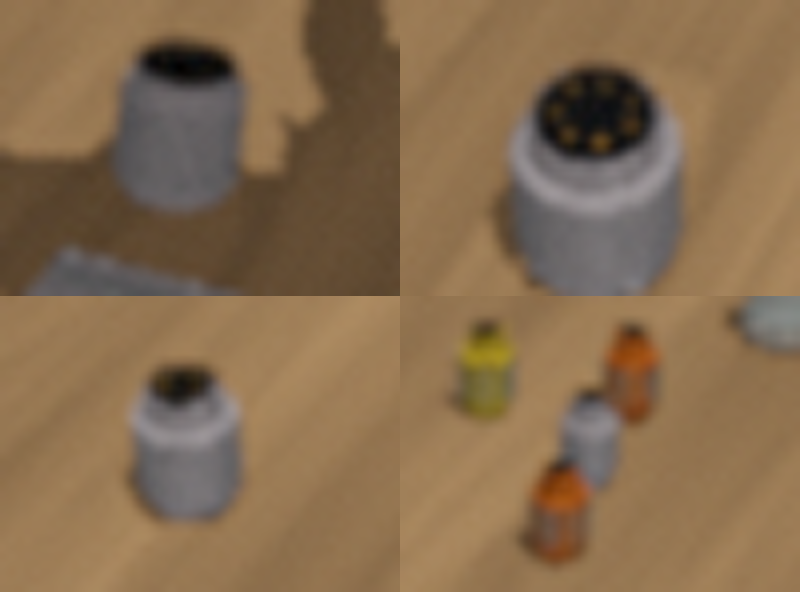

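View pics/ps.png

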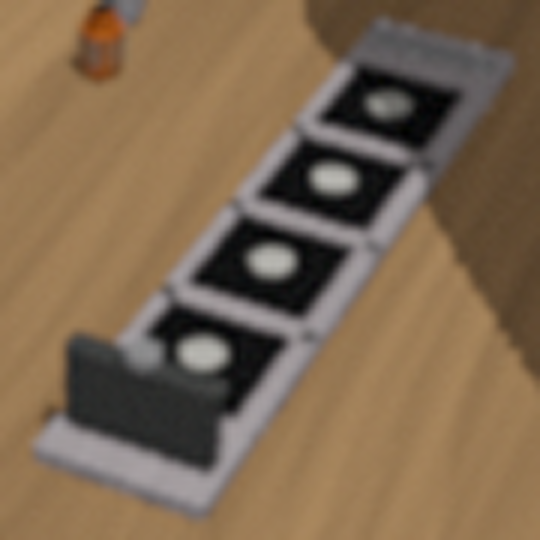

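The side crops confirm the same faces, with the silver 24 between the two orange ones. I'll fuse both cameras.

Run:
```python
from h import *
f=np.load("top0.npz");g=np.load("side0.npz")
for n,a,b,z in[("54",(408.75,230.6),(312.75,144.4),58),("44",(115,235.25),(230.9,283.4),52),("34",(195.25,150.25),(192.1,213.5),46),("24",(346.1,163),(255.25,157.4),40),("p1",(230.25,230.25),(268.3,223.3),14),("p2",(262.75,232.5),(279.7,208.2),14),("p3",(295,234.75),(290.2,194.5),14),("p4",(327.75,236.9),(299.2,181.7),14)]:
    print(n,ray(f,a,z).round(1),ray(g,b,z).round(1))
print(ray(f,(562*.64,215*.64),40))
```

```text
54 [ 489.3 -312.    58. ] [ 489.4 -314.3   58. ]
44 [462.6 338.1  52. ] [463.4 334.8  52. ]
34 [662.9 170.   46. ] [664.5 166.6  46. ]
24 [ 642.6 -177.2   40. ] [ 641.3 -177.7   40. ]
p1 [483.6  85.1  14. ] [484.2  82.8  14. ]
p2 [480.4  10.1  14. ] [480.7   8.9  14. ]
p3 [477.1 -64.1  14. ] [476.7 -65.8  14. ]
p4 [ 474.1 -139.2   14. ] [ 474.9 -141.9   14. ]
[ 703.61708971 -208.60413722   40.        ]
```

```bash
python3 -m crank '[[8.5,[5,-1.7,1.6],-10.6],[8.5,[10,-3.5,3.3],-21.3],[8.5,[15,-5.2,5],-32],[8.5,[20,-6.9,6.6],-42.6],[8.5,[25.2,-8.7,8.3],-53.3],[8.5,[30.26,-10.41,9.93],-64],[8.5,[30.26,-10.41,9.93],-64],[8.5,[30.26,-10.41,9.93],-64],[8.5,[30.26,-10.41,9.93],-64]]' 60; python3 -c "
from rig import ctrl
o=ctrl.get_obs();print(o['orientation'])"
```

```text
time_s: 1.23
ee_pos: [488.8, -314.2, 140.4]
orientation: [[0.002, 1.0, 0.0], [1.0, -0.002, -0.001], [-0.001, 0.0, -1.0]]
wrist_force: [-0.8, -0.5, -0.1]
grip_width: 85.1
grasp_force: 0.0
[[ 2.20014466e-03  9.99997561e-01  1.92731403e-04]
 [ 9.99997433e-01 -2.20004002e-03 -5.41497848e-04]
 [-5.41072511e-04  1.93922282e-04 -9.99999835e-01]]
```

```bash
python3 -m crank '[[8.5,[0,0,4],0],[8.5,[0,0,8],0],[8.5,[0,0,11],0],[8.5,[0,0,11.8],0],[8.5,[0,0,11.8],0],[5.2,[0,0,11.8],0],[5.2,[0,0,11.8],0],[5.2,[0,0,11.8],0],[5.2,[0,0,11.8],0],[5.2,[0,0,11.8],0],[5.2,[0,0,11.8],0]]' 60
python3 - <<'E'
from rig import ctrl
import cv2,numpy as np
from h import *
f=ctrl.grab_frame("side"); im=f["pixels"][:,:,::-1]
u,v=proj(f,(489,-313,40)).astype(int)
a=im[v-40:v+30,u-35:u+35]
t=ctrl.grab_frame("top");u,v=proj(t,(489,-313,58)).astype(int);b=t["pixels"][v-35:v+35,u-35:u+35,::-1]
cv2.imwrite("pics/g1.png",cv2.resize(np.hstack([a,b]) ,None,fx=5.5,fy=5.5,interpolation=cv2.INTER_CUBIC))
E
```

```text
time_s: 2.6
ee_pos: [490.0, -313.7, 23.4]
orientation: [[-0.0, 1.0, 0.002], [1.0, 0.0, -0.002], [-0.002, 0.002, -1.0]]
wrist_force: [-0.9, -0.2, 6.0]
grip_width: 52.5
grasp_force: 27.1
```

View pics/g1.png

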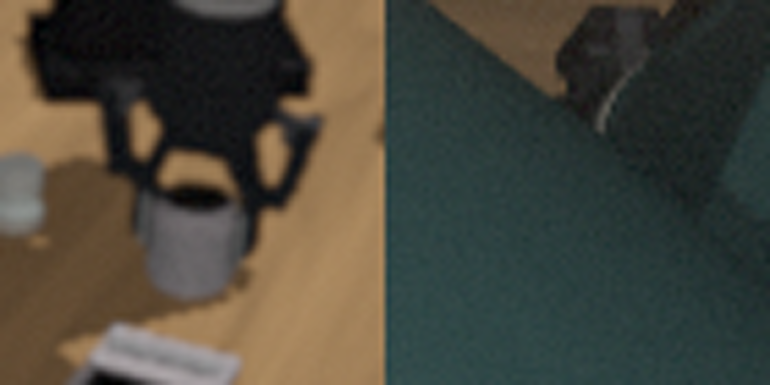

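The side crop shows the gripper holding the silver 54 at its ring, with the pads on the upper half. In the top crop the arm hides the shell. I'll firm up the grip and carry it.

```bash
python3 -m crank '[[4.5,[0,0,0],0],[4.5,[0,0,0],0],[4.5,[0,0,-2],0],[4.5,[0,0,-6],0],[4.5,[1,0,-9.8],0],[4.5,[5,-0.1,-9.8],0],[4.5,[10,-0.1,-9.8],0],[4.5,[15,-0.2,-9.8],0],[4.5,[20,-0.3,-9.8],0],[4.5,[25,-0.3,-9.8],0],[4.5,[30,-0.4,-9.8],0],[4.5,[35,-0.5,-9.8],0],[4.5,[38.5,-0.53,-9.8],0],[4.5,[39.7,-0.53,-9.8],0],[4.5,[39.7,-0.53,-9.8],0],[4.5,[39.7,-0.53,-9.8],0]]' 60
python3 - <<'E'
from rig import ctrl
import cv2,numpy as np
from h import *
f=ctrl.grab_frame("side"); im=f["pixels"][:,:,::-1]
u,v=proj(f,(484,84,100)).astype(int)
x,y=u-45,v-35
print(x,y,proj(f,(484,84,98+58)),proj(f,(484,84,98)))
a=im[y:y+90,x:x+90]
cv2.imwrite("pics/g2.png",cv2.resize(a,None,fx=6,fy=6,interpolation=cv2.INTER_CUBIC))
E
```

```text
time_s: 4.7
ee_pos: [484.2, 83.0, 120.1]
orientation: [[0.001, 1.0, 0.0], [1.0, -0.001, -0.0], [-0.0, 0.0, -1.0]]
wrist_force: [0.5, -0.7, -1.8]
grip_width: 52.1
grasp_force: 63.0
224 162 [270.19361903 178.82136177] [269.33873698 198.07247423]
```

View pics/g2.png

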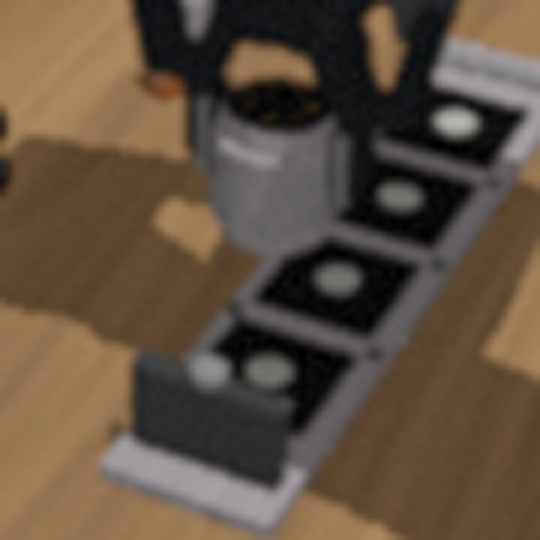

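The shell hangs upright, its face at crop (275,105), which matches the prediction within 1 px. Lowering.

```bash
python3 -m crank '[[4.5,[0,0,4],0],[4.5,[0,0,7],0],[4.5,[0,0,8],0],[4.5,[0,0,8.3],0],[4.5,[0,0,8.4],0],[4.5,[0,0,8.4],0],[4.5,[0,0,8.4],0]]'
```

```text
time_s: 5.62
ee_pos: [483.1, 83.1, 37.6]
orientation: [[0.0, 1.0, -0.001], [1.0, -0.0, -0.001], [-0.001, -0.001, -1.0]]
wrist_force: [-5.9, -3.6, 12.7]
grip_width: 51.4
grasp_force: 64.6
```

```bash
python3 -m crank '[[8,[0,0,0],0],[8,[0,0,0],0],[8,[0,0,0],0],[8.5,[0,0,0],0],[8.5,[0,0,-4],0],[8.5,[0,0,-9],0],[8.5,[1,0,-12],0],[8.5,[7,-0.5,-12],0],[8.5,[13,-1,-12],0],[8.5,[19,-1.5,-12],0],[8.5,[25.25,-2.1,-12],0],[8.5,[25.25,-2.1,-12],0],[8.5,[25.25,-2.1,-12],0]]'
python3 - <<'E'
from rig import ctrl
import cv2,numpy as np
from h import *
c=[]
for n,h in(("top",72),("side",72)):
    f=ctrl.grab_frame(n);u,v=(proj(f,(484,84,h))).astype(int);print(n,u-25,v-25,proj(f,(484,84,h)))
    c.append(f["pixels"][v-25:v+25,u-25:u+25,::-1])
cv2.imwrite("pics/g3.png",cv2.resize(np.hstack(c),None,fx=8,fy=8,interpolation=cv2.INTER_CUBIC))
E
```

```text
time_s: 7.25
ee_pos: [462.5, 336.3, 155.6]
orientation: [[-0.001, 1.0, -0.001], [1.0, 0.001, -0.001], [-0.001, -0.001, -1.0]]
wrist_force: [-0.2, -0.3, -0.5]
grip_width: 84.6
grasp_force: 0.0
top 203 202 [228.49796069 227.77392229]
side 243 181 [268.9753645  206.25526928]
```

View pics/g3.png

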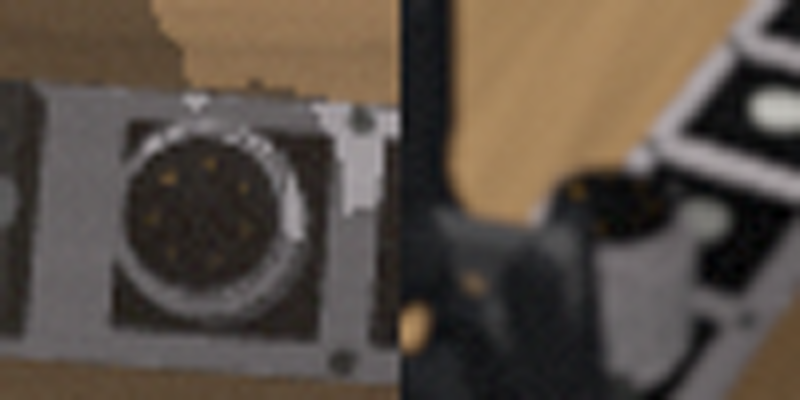

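The 54 stands centred on its pad (face at crop (202,212), prediction within 1 px). Next is shell 44.

```bash
python3 -m crank '[[8.5,[0,0,5],0],[8.5,[0,0,10],0],[8.5,[0,0,13],0],[8.5,[0,0,14],0],[8.5,[0,0,14],0],[3.5,[0,0,14],0],[3.5,[0,0,14],0],[3.5,[0,0,14],0],[3.5,[0,0,14],0],[3.5,[0,0,14],0],[3.5,[0,0,14],0],[3.5,[0,0,13],0],[3.5,[0,0,9],0],[3.5,[0,0,4],0],[3.5,[0,0,0],0],[3.5,[0,0,0],0]]' 60
```

```text
time_s: 9.35
ee_pos: [465.3, 337.9, 160.2]
orientation: [[-0.0, 1.0, 0.007], [1.0, 0.0, 0.004], [0.004, 0.007, -1.0]]
wrist_force: [0.4, 0.0, -2.2]
grip_width: 41.8
grasp_force: 61.1
```

```bash
python3 -m crank '[[3.5,[-2,0,0],0],[3.5,[-6,0.3,0],0],[3.5,[-11,0.6,0],0],[3.5,[-16,0.9,0],0],[3.5,[-21,1.2,0],0],[3.5,[-26,1.5,0],0],[3.5,[-31,1.77,0],0],[3.5,[-32.71,1.77,0],0],[3.5,[-32.71,1.77,0],0],[3.5,[-32.71,1.77,0],0],[3.5,[-32.71,1.77,5],0],[3.5,[-32.71,1.77,9],0],[3.5,[-32.71,1.77,11.5],0],[3.5,[-32.71,1.77,12.3],0],[3.5,[-32.71,1.77,12.6],0],[3.5,[-32.71,1.77,12.6],0],[3.5,[-32.71,1.77,12.6],0]]'
```

```text
time_s: 11.48
ee_pos: [479.4, 10.7, 31.4]
orientation: [[-0.001, 1.0, -0.002], [1.0, 0.001, 0.001], [0.001, -0.002, -1.0]]
wrist_force: [-5.9, 1.2, 11.7]
grip_width: 41.7
grasp_force: 62.6
```

```bash
python3 -m crank '[[7.5,[0,0,0],0],[7.5,[0,0,0],0],[7.5,[0,0,0],0],[7.5,[0,0,-4],0],[7.5,[0,0,-9],0],[7.5,[0,0,-12.6],0],[7.5,[4,4.6,-12.6],0],[7.5,[8,9.2,-12.6],0],[7.5,[12,13.7,-12.6],0],[7.5,[15.91,18.28,-12.6],0],[7.5,[15.91,18.28,-12.6],0],[7.5,[15.91,18.28,-12.6],0]]'
python3 - <<'E'
from rig import ctrl
import cv2,numpy as np
from h import *
c=[]
for X in((484,84,72),(480.7,9.4,66)):
    f=ctrl.grab_frame("top");u,v=(proj(f,X)).astype(int);print(u-25,v-25,proj(f,X))
    c.append(f["pixels"][v-25:v+25,u-25:u+25,::-1])
cv2.imwrite("pics/g4.png",cv2.resize(np.hstack(c),None,fx=8,fy=8,interpolation=cv2.INTER_CUBIC))
E
```

```text
time_s: 12.98
ee_pos: [662.6, 168.3, 155.2]
orientation: [[-0.001, 1.0, -0.002], [1.0, 0.001, -0.001], [-0.001, -0.002, -1.0]]
wrist_force: [-0.6, -0.2, 0.7]
grip_width: 75.4
grasp_force: 0.0
203 202 [228.49796069 227.77392229]
237 205 [262.64263649 230.4052226 ]
```

View pics/g4.png

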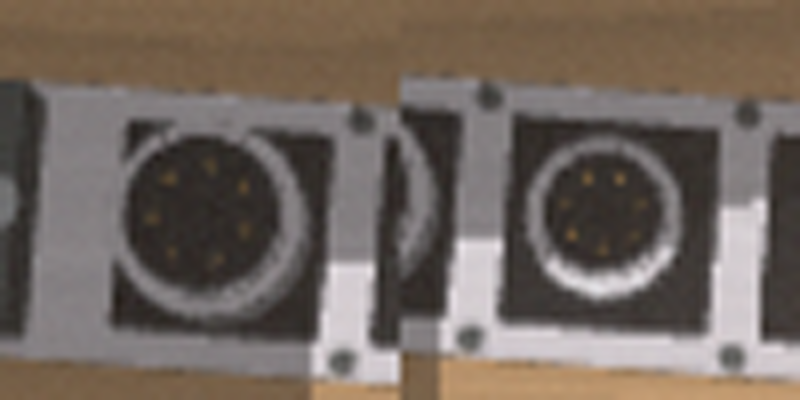

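Shells 54 and 44 are both upright and centred, with 44's face at crop (603,209). Next is shell 34.

```bash
python3 -m crank '[[7.5,[0,0,5],0],[7.5,[0,0,10],0],[7.5,[0,0,13.3],0],[7.5,[0,0,14.3],0],[7.5,[0,0,14.3],0],[2.5,[0,0,14.3],0],[2.5,[0,0,14.3],0],[2.5,[0,0,14.3],0],[2.5,[0,0,14.3],0],[2.5,[0,0,14.3],0],[2.5,[0,0,14.3],0],[2.5,[0,0,14.3],0]]' 50
```

```text
time_s: 14.58
ee_pos: [664.6, 168.7, 14.8]
orientation: [[-0.0, 1.0, 0.002], [1.0, 0.0, 0.0], [0.0, 0.002, -1.0]]
wrist_force: [-0.8, -0.9, 6.9]
grip_width: 31.8
grasp_force: 49.2
```

```bash
python3 -m crank '[[2.5,[0,0,-2],0],[2.5,[0,0,-6],0],[2.5,[0,0,-11],0],[2.5,[-2,-1.6,-14],0],[2.5,[-5.5,-4.4,-14],0],[2.5,[-9.5,-7.6,-14],0],[2.5,[-13.5,-10.8,-14],0],[2.5,[-17.5,-14,-14],0],[2.5,[-21,-16.8,-14],0],[2.5,[-23.35,-18.62,-14],0],[2.5,[-23.35,-18.62,-14],0],[2.5,[-23.35,-18.62,-14],0],[2.5,[-23.35,-18.62,-9],0],[2.5,[-23.35,-18.62,-5],0],[2.5,[-23.35,-18.62,-2.5],0],[2.5,[-23.35,-18.62,-1.7],0],[2.5,[-23.35,-18.62,-1.4],0],[2.5,[-23.35,-18.62,-1.4],0],[2.5,[-23.35,-18.62,-1.4],0]]'
```

```text
time_s: 16.95
ee_pos: [477.4, -64.1, 28.7]
orientation: [[-0.001, 1.0, -0.0], [1.0, 0.001, 0.001], [0.001, -0.0, -1.0]]
wrist_force: [-4.5, 3.6, 12.3]
grip_width: 31.7
grasp_force: 51.3
```

```bash
python3 -m crank '[[6.5,[0,0,0],0],[6.5,[0,0,0],0],[6.5,[0,0,0],0],[6.5,[0,0,-4],0],[6.5,[0,0,-9],0],[6.5,[0,0,-13],0],[5,[-4,5.5,-13],0],[5,[-8,11,-13],0],[5,[-11.25,16.47,-13],0],[5,[-11.25,16.47,-13],0],[5,[-11.25,16.47,-13],0]]'
python3 - <<'E'
from rig import ctrl
import cv2,numpy as np
from h import *
c=[]
f=ctrl.grab_frame("top")
for X in((480.7,9.4,66),(477.3,-65,60)):
    u,v=(proj(f,X)).astype(int);print(u-25,v-25,proj(f,X))
    c.append(f["pixels"][v-25:v+25,u-25:u+25,::-1])
f=ctrl.grab_frame("side");u,v=proj(f,(642,-177,40)).astype(int);c.append(f["pixels"][v-25:v+25,u-25:u+25,::-1])
cv2.imwrite("pics/g5.png",cv2.resize(np.hstack(c),None,fx=5,fy=5,interpolation=cv2.INTER_CUBIC))
E
```

```text
time_s: 18.32
ee_pos: [641.7, -177.6, 156.2]
orientation: [[0.001, 1.0, -0.002], [1.0, -0.001, 0.001], [0.001, -0.002, -1.0]]
wrist_force: [-0.4, 0.0, -0.3]
grip_width: 49.8
grasp_force: 0.0
237 205 [262.64263649 230.4052226 ]
271 208 [296.42663216 233.05884592]
```

View pics/g5.png

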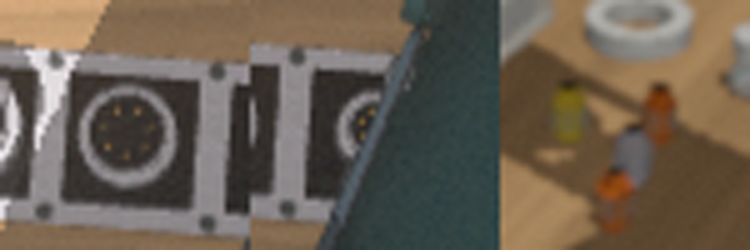

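Shell 34 stands on its pad, partly hidden by the arm, and the silver 24 is untouched between the orange ones. I'll grasp the 24.

```bash
python3 -m crank '[[5,[0,0,5],0],[5,[0,0,10],0],[5,[0,0,13.4],0],[5,[0,0,14.4],0],[5,[0,0,14.4],0],[1.5,[0,0,14.4],0],[1.5,[0,0,14.4],0],[1.5,[0,0,14.4],0],[1.5,[0,0,14.4],0],[1.5,[0,0,14.4],0],[1.5,[0,0,14.4],0]]' 40
```

```text
time_s: 19.8
ee_pos: [643.3, -177.9, 15.0]
orientation: [[0.0, 1.0, 0.003], [1.0, -0.0, -0.001], [-0.001, 0.003, -1.0]]
wrist_force: [-1.9, 0.3, 7.7]
grip_width: 21.7
grasp_force: 39.1
```

```bash
python3 -m crank '[[1.5,[0,0,-2],0],[1.5,[0,0,-6],0],[1.5,[0,0,-10],0],[1.5,[0.4,-1.5,-12],0],[1.5,[1.2,-5,-12],0],[1.5,[2,-9,-12],0],[1.5,[2.9,-13,-12],0],[1.5,[3.75,-16.8,-12],0],[1.5,[3.75,-16.8,-12],0],[1.5,[3.75,-16.8,-12],0],[1.5,[3.75,-16.8,-8],0],[1.5,[3.75,-16.8,-4],0],[1.5,[3.75,-16.8,-2.2],0],[1.5,[3.75,-16.8,-1.6],0],[1.5,[3.75,-16.8,-1.4],0],[1.5,[3.75,-16.8,-1.4],0],[1.5,[3.75,-16.8,-1.4],0]]'
```

```text
time_s: 21.92
ee_pos: [474.9, -140.3, 28.9]
orientation: [[-0.0, 1.0, 0.001], [1.0, 0.0, -0.0], [-0.0, 0.001, -1.0]]
wrist_force: [-4.5, 2.1, 16.7]
grip_width: 22.0
grasp_force: 41.1
```

```bash
python3 -m crank '[[5,[0,0,0],0],[5,[0,0,0],0],[5,[0,0,0],0],[5,[0,0,-4],0],[5,[0,0,-9],0],[5,[0,0,-14],0],[5,[-6,0,-16],0],[5,[-12,0,-16],0],[5,[-18,0,-16],0],[5,[-24,0,-16],0],[5,[-30,0,-16],0],[5,[-33,0,-16],0],[5,[-33,0,-16],0],[5,[-33,0,-16],0]]'
python3 - <<'E'
from rig import ctrl
import cv2,numpy as np
from h import *
f=ctrl.grab_frame("top");im=f["pixels"][:,:,::-1]
cv2.imwrite("pics/e1.png",cv2.resize(im[205:260,190:370],None,fx=4.4,fy=4.4,interpolation=cv2.INTER_CUBIC))
f=ctrl.grab_frame("side")
cv2.imwrite("pics/e2.png",cv2.resize(f["pixels"][120:270,170:370,::-1],None,fx=4,fy=4,interpolation=cv2.INTER_CUBIC))
f=np.load("top0.npz")
for X in((484,84,72),(480.7,9.4,66),(477.3,-65,60),(474,-140,54)):print((proj(f,X)-(190,205)+.5)*4.4)
E
```

```text
time_s: 23.68
ee_pos: [473.8, -468.9, 186.4]
orientation: [[-0.0, 1.0, -0.001], [1.0, 0.0, 0.002], [0.002, -0.001, -1.0]]
wrist_force: [0.3, -0.7, 0.4]
grip_width: 49.6
grasp_force: 0.0
[171.59102703 102.4052581 ]
[321.82760054 113.98297945]
[470.4771815  125.65892205]
[619.16141588 137.0754442 ]
```

View pics/e1.png

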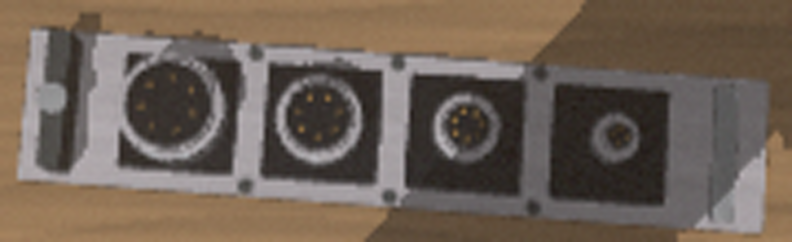

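View pics/e2.png

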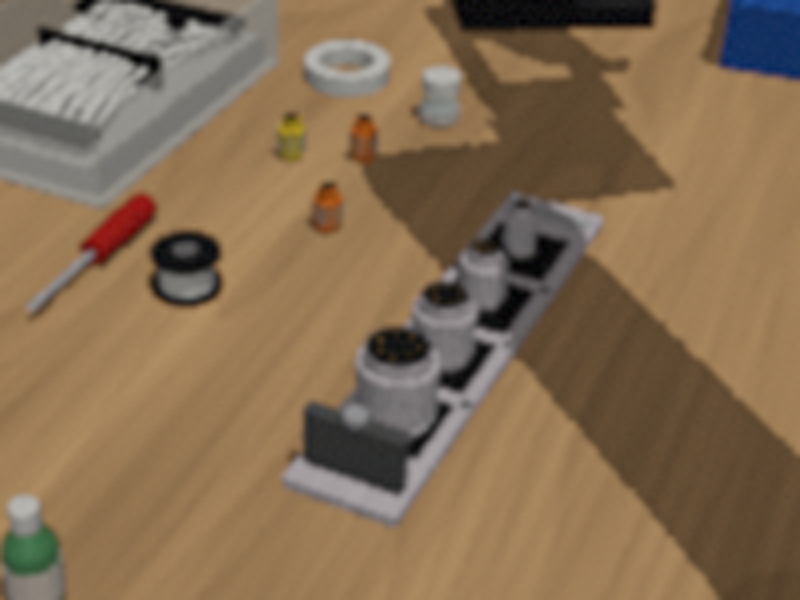

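All four shells stand upright and in order, with faces at (172,105), (320,112), (467,123) and (620,135). That is within about 2 mm of the pad centres. The reel and look-alikes are untouched.

```bash
python3 -c "
from rig import ctrl
print(ctrl.job_done())"
```

```text
the job is handed in; nothing more can be done
None
```

I handed the job in at about 24 s: all four shells stand upright, largest to smallest from the end stop, each within about 2 mm of its pad centre by the last pictures, and the wire reel and look-alikes were left alone.

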